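# Reset a hand microtome's feed and advance it four clicks

### The job

Clear the old setting of the hand microtome's specimen feed: pull the red release knob straight up to its stop so that the feed lever springs all the way home, then let the knob down again. Then advance the feed lever by its black grip exactly four clicks from home and hold it there: the program finishes with the gripper still on the lever, pushing it against its spring, not letting go. Leave the bottles, jars, timer and box around it where they stand.

Things in the scene. Friction and masses are not known exactly. Their poses are not given: they have to be found in the camera images.
- feed_unit: the bolted-down feed unit: round grey base 160 mm across, 16 mm high; on it a steel disc (100 mm across, top 36 mm high) and on the local +y side a grey bracket (22 mm wide, top 60 mm high, reaching 90 mm from the axis) with the red knob. Origin: centre of the underside, on the lever's vertical axis; local +y points from the axis to the knob. Place and yaw differ between runs
- unit_axis (a point): point on the lever's vertical axis of rotation, 64 mm above the worktop, level with the centre of the lever's grip. Round this axis stands a wax block on a 24 mm square holder, top 64 mm high at home, rising 2 mm a click
- knob_grip (a point): centre of grip on the red release knob: an upright cylinder 22 mm across and 32 mm tall (66 to 98 mm above the worktop when down; this point 84 mm), 40 mm from the lever's axis. Best gripped with the fingers closing along the unit's local x, square to the line from axis to knob, as the wax block's holder stands close on the inner side
- release (a joint): height of the release knob in m: 0 down, 0.010 at its upper stop. A spring draws it down with 8 N at 0, 13 N at the stop. Its pawl sits in the disc's teeth, so the knob rises 4 mm and snaps down at every click; lifted over 5 mm it frees the disc and the lever springs home by itself, within about a second
- lever_grip (a point): centre of the lever's grip, an upright black post 16 mm across with a round top, 36 to 84 mm above the worktop (this point 64 mm), 95 mm from the lever's axis, on a flat dark steel arm 16 mm wide whose top is 36 mm high. At home it lies along the unit's local -x from the axis
- feed_lever (a joint): lever angle from home, rad, growing anticlockwise seen from above; 0 home, 1.34 far end. A click is 12 degrees (0.209 rad, 20 mm at the grip); after n clicks the ratchet bars it from going back below n x 0.209 until the knob is lifted. A spring drives it home with 2 to 4 N at the grip; each tooth's ramp adds about 3 N, gone at the click. Starts one to five clicks from home
- stain_bottle: bystander: clear grey bottle with a black cap, 63 mm across, 156 mm tall; origin under its centre
- pink_bottle: bystander: pink bottle with a red cap, 62 mm across, 112 mm tall; origin under its centre
- orange_jar: bystander: jar with an orange lid, 56 mm across, 62 mm tall; origin under its centre
- timer: bystander: flat white bench timer, 62 x 66 x 18 mm; origin under its centre
- lancet_box: bystander: small carton, 33 x 58 x 55 mm; origin under its centre

How it is judged (in metres and radians):
On the way, in this order (a step that is already met when the one before it is completed fails the run):
1. the release knob is pulled up to its stop and the feed lever has sprung home (value of joint release above 0.0085 m and value of joint feed_lever below 0.06 rad), for 0.2 s.
2. the knob is down again, the lever still home (value of joint release below 0.0015 m and value of joint feed_lever below 0.1 rad), for 0.1 s.
At the end, for the whole second after the job is handed in: the feed lever stands four clicks from home (0.81 to 0.99 rad: the fourth click has fallen, the fifth has not), the fingers are on it with more than 0.5 N and off the release knob, and the knob's pawl rests in the teeth (knob less than 4.2 mm up) (value of joint feed_lever between 0.81 and 0.99 rad and value of joint release below 0.0042 m and contact force between the fingers and feed_lever above 0.5 N and contact force between the fingers and release below 0.2 N); the arm keeps its last pose, push and grip.
It fails at once if a bystander is shifted by more than 25 mm (distance of any of stain_bottle, pink_bottle, orange_jar, timer, lancet_box from where it was at the start of the episode above 0.025 m).
It also fails if it takes over 69 s, if anything falls off the work surface, if the arm or the gripper's body presses on something with over 40 N, if the wrist force passes 120 N, or if a joint passes its speed limit or range.

### The arm

A 7-joint arm with a two-finger parallel gripper is mounted at the origin on a cart in front of the work surface, level with it; the furniture and walls round the work are solid. World frame = base frame: x ahead of the robot, y to its left, z up, the work surface at z = 0. Lengths are in mm, angles in rad, forces in N, time in s.
With the tool pointing down it reaches from about 400 to 900 mm from the base axis. Payload 5.5 kg.
Tool frame: the origin (TCP) lies at the very end of the fingers, on their centre line; the grasp point (between the pads) lies 19 mm behind it; z points along the fingers, y is the line along which they close (so a half turn about z gives the same grasp; the last joint's range is limited). The gripper opens to 85 mm and grips with 20 to 120 N. Pads are 22 mm wide; open, the fingers measure 114 mm over their backs; the gripper's body (76 mm by 85 mm) begins 54 mm behind the grasp point. The pads swing forward as they close: fully open they stand 13 mm farther back than shut.
Start: joints at [1.393, 0.501, -0.427, 1.55, 0.221, 1.138, -0.21], TCP at [277.363, -587.852, 231.31] pointing down, gripper open.
Joint ranges: [-2.88, 2.88], [-0.31, 2.03], [-1.54, 1.56], [0.2, 2.42], [-1.41, 4.55], [0.19, 2.02], [-2.57, 2.57]. Speed limits (rad/s): [2.57, 2.57, 3.14, 3.14, 3.14, 3.14, 3.14].

### API

Orientations are given as a unit quaternion [w, x, y, z].
In Python, from bench import ctrl gives the robot as it stands. The module is installed in compiled form; this text tells all that it offers.
- The arm moves only by the tool step_arm, never from a script. Its argument "rows" is a list of rows, each a list of 5 numbers: the opening, from 0 (shut) to 1 (fully open), then the shift along the tool's x, y, z in mm, then the turn about the tool's z in rad. In form: [[hand, dx, dy, dz, turn], ...]. A call has 1 to 8 rows; each row is the pose to reach, as a shift and turn from the pose commanded when the call began, along the tool's axes at that moment; what a row does not reach only later rows make up. A row lasts 1/10 s, in which the tool goes at most 50 mm and 8.59 degrees, less where a joint would pass 70% of its speed; a pose out of reach is approached as far as the arm can. A call with a gripper value outside its range is refused whole. The fingers move at their own pace and stop on an object; the grip force is fixed at half the most. Time passes only in rows, so rows that repeat a pose let the fingers close. It gives the time, the measured TCP pose, the force, the opening and the grip force at its end, in the units of the state.
- ctrl.get_state(): the state, without advancing time (a new reading comes with each control period).
- ctrl.read_camera(name): name is "scene" or "top" or "wrist"; returns (picture, depth): 480x640x3 uint8, blue, green, red; 480x640 float32, mm along the optical axis (not along the pixel's ray), 0 where there is no reading.
- ctrl.calibration(name): a dict with "fx", "fy", "cx", "cy" (pixels), "world_from_camera" (4x4, takes a point from camera to world coordinates). Camera axes: x right, y down, z forward; pixel columns grow to the right and rows downward; lengths in mm; the calibration is good to about 2 mm. A picture is of the moment at which its call begins: read the wrist's pose just before it. calibration takes no time and is no camera call; for the wrist camera it gives the pose at the moment of the call.
- ctrl.close_job(): hands the job in; it is judged then, once.
The state is a dict: "time": time; "q": joint angles; "qvel": joint speeds; "tau": joint torques, N m; "ee_pos": TCP position; "eef_rot": TCP orientation; "wrist_force": force on the tool from outside, world axes, zero at the start; "torque": the same for the moment, N m; "finger_gap": opening from 0.0 (shut) to 1.0 (fully open); "finger_force": force on a finger pad.
Only numpy, scipy, OpenCV 4.12 (cv2) and the standard library are available. Lean on these libraries where they do the work, as an engineer would, in place of code of your own. Each camera call takes 0.05 s, during which the arm holds its last target. There are 200 camera calls.

## Working session

There is one attempt and no reset: what is moved stays moved. The work goes in short steps, Python scripts to look and compute and a tool call to move; the robot and the scene stay as the last step left them, time stands still between calls to the robot, and variables do not carry over. Pictures are saved under pics/ and viewed, at most 10 in all, crops included, and the job is handed in when it is done.

Besides the shell and the picture viewer there is one more tool, called after "Request:" by a JSON object that holds its "fn" and its "kwargs", one argument or row to a line. step_arm: Moves the arm, as the interface text tells. Its arguments: {"type":"object","properties":{"rows":{"type":"array"}},"required":["rows"]}

```bash
mkdir -p pics; cat > h.py <<'E'
import numpy as np, cv2
from bench import ctrl
def grab(name):
    c=ctrl.calibration(name); p,d=ctrl.read_camera(name); return p,d,c
def ray(c,u,v):
    T=np.array(c["world_from_camera"]); r=T[:3,:3]@np.array([(u-c["cx"])/c["fx"],(v-c["cy"])/c["fy"],1.0]); return T[:3,3],r
def onplane(c,u,v,z):
    o,r=ray(c,u,v); return o+r*(z-o[2])/r[2]
def atdepth(c,u,v,d):
    o,r=ray(c,u,v); return o+r*d
E
python3 - <<'E'
from h import *
s=ctrl.get_state(); print({k:np.round(v,3).tolist() for k,v in s.items()})
out=[]
for n in ("top","scene"):
    p,d,c=grab(n); cv2.imwrite(f"pics/{n}0.png",p); np.savez(f"{n}0.npz",p=p,d=d,**{k:np.array(v) for k,v in c.items()})
    print(n,c["fx"],c["cx"],c["cy"],np.round(c["world_from_camera"],3).tolist())
E
```

```text
{'time': 0.0, 'q': [1.393, 0.502, -0.427, 1.551, 0.221, 1.138, -0.21], 'qvel': [0.001, -0.0, -0.001, -0.001, -0.001, 0.0, -0.001], 'tau': [0.0, -56.953, -5.816, -28.094, 0.011, 0.012, -0.0], 'ee_pos': [276.973, -587.281, 230.267], 'eef_rot': [-0.001, 0.976, 0.219, -0.0], 'wrist_force': [1.086, 0.477, 0.112], 'torque': [-0.014, -0.01, -0.009], 'finger_force': 0.0, 'finger_gap': 1.0}
top 470.9475171532819 321.1370340331867 237.6102369501773 [[-0.013, -0.99, 0.143, 357.12], [-1.0, 0.01, -0.027, -106.578], [0.025, -0.143, -0.989, 1019.182], [0.0, 0.0, 0.0, 1.0]]
scene 446.53761991525096 320.0915456400917 238.08334970716845 [[0.551, -0.562, 0.617, -56.646], [-0.834, -0.362, 0.416, -484.832], [-0.011, -0.744, -0.668, 684.176], [0.0, 0.0, 0.0, 1.0]]
```

View pics/top0.png

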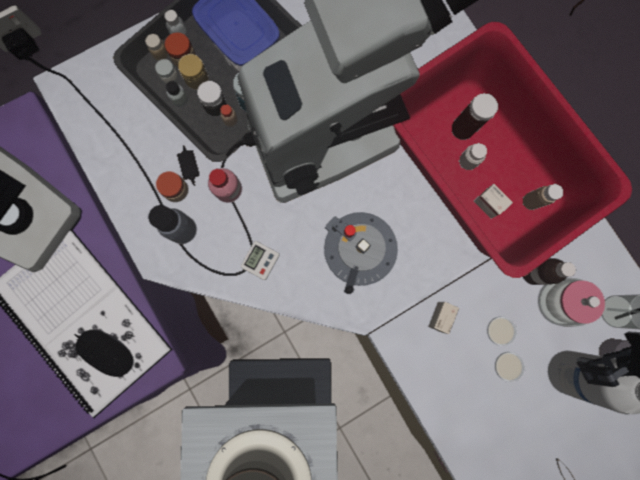

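View pics/scene0.png

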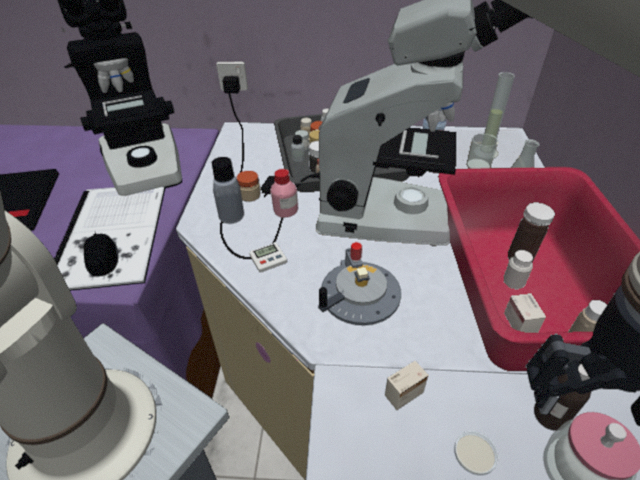

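The top view shows the unit at about (361,247), the red knob at (350,231), the wax block at (363,245) and the black grip at (350,287). In the scene view the knob is at (356,250) and the grip at (323,298).

```bash
cat >> h.py <<'E'
def load(n):
    z=np.load(n); return z["p"],z["d"],{k:z[k] for k in ("fx","fy","cx","cy","world_from_camera")}
def blob(m,box):
    x0,y0,x1,y1=box; k=np.zeros(m.shape,np.uint8); k[y0:y1,x0:x1]=m[y0:y1,x0:x1]
    n,l,st,ce=cv2.connectedComponentsWithStats(k)
    i=1+np.argmax(st[1:,4]); return ce[i],st[i],l==i
def tri(rs):
    A=np.zeros((3,3));b=np.zeros(3)
    for o,r in rs:
        r=r/np.linalg.norm(r);P=np.eye(3)-np.outer(r,r);A+=P;b+=P@o
    return np.linalg.solve(A,b)
def red(p): 
    h=cv2.cvtColor(p,cv2.COLOR_BGR2HSV); return (((h[...,0]<8)|(h[...,0]>172))&(h[...,1]>140)&(h[...,2]>70)).astype(np.uint8)
def dark(p): return (p.max(2)<50).astype(np.uint8)
E
python3 - <<'E'
from h import *
R={};B={}
for n,rb,bb in (("top0.npz",(335,215,370,245),(335,262,365,300)),("scene0.npz",(340,235,375,265),(310,280,340,315))):
    p,d,c=load(n)
    for nm,m,b,D in (("red",red(p),rb,R),("grip",dark(p),bb,B)):
        ce,st,l=blob(m,b); print(n,nm,ce.round(1),st, "depthpts", np.median([atdepth(c,u,v,d[v,u]) for v,u in np.argwhere(l) if d[v,u]>0],axis=0).round(1))
        P=np.array([atdepth(c,u,v,d[v,u]) for v,u in np.argwhere(l) if d[v,u]>0]); print("  zmax",np.percentile(P[:,2],[5,50,95]).round(1), "xy of top", P[P[:,2]>np.percentile(P[:,2],70)].mean(0).round(1))
        D[n]=ray(c,*ce)
    # base disc: points of height 12..20 or fit base by depth
    v,u=np.mgrid[190:330,300:420]; 
    o,_=ray(c,0,0); T=c["world_from_camera"]
    X=np.stack([(u-c["cx"])/c["fx"],(v-c["cy"])/c["fy"],np.ones(u.shape)],-1)*d[190:330,300:420,None]
    W=X@T[:3,:3].T+T[:3,3]
    W=W[(d[190:330,300:420]>0)]
    pl=W[(abs(W[:,2])<5)]; print(" table z",np.median(pl[:,2]))
    for lo,hi in ((10,24),(30,42),(56,70)):
        s=W[(W[:,2]>lo)&(W[:,2]<hi)]; s=s[:, :]
        if len(s)>5:
            (cx,cy),r=cv2.minEnclosingCircle(s[:,:2].astype(np.float32)); print(" z",lo,hi,len(s),s.mean(0).round(1),"circ",round(cx,1),round(cy,1),round(r,1))
print("tri red",tri(R.values()).round(1),"grip",tri(B.values()).round(1))
p,d,c=load("top0.npz"); a=cv2.resize(p[195:305,300:420],None,fx=5,fy=5,interpolation=cv2.INTER_CUBIC); cv2.imwrite("pics/c1.png",a)
E
```

```text
top0.npz red [349.5 230.2] [345 225  11  11  92] depthpts [ 505.  -188.9   97.4]
  zmax [ 93.9  97.4 100.2] xy of top [ 505.2 -189.    99.3]
top0.npz grip [348.8 289.1] [346 286   7   7  38] depthpts [ 388.8 -185.7   81.9]
  zmax [70.3 81.9 84.7] xy of top [ 390.6 -188.2   84.2]
 table z -0.85876018921374
 z 10 24 2293 [ 477.6 -218.5   15.5] circ 512.0 -184.8 127.1
 z 30 42 1597 [ 470.2 -218.6   35.7] circ 458.7 -201.1 76.9
 z 56 70 268 [ 499.1 -193.1   61.3] circ 458.7 -179.8 77.8
scene0.npz red [355.3 250.3] [351 243  10  16 135] depthpts [ 497.4 -191.9   93.5]
  zmax [74.9 93.5 98.7] xy of top [ 502.5 -190.3   97.9]
scene0.npz grip [323.  298.5] [319 288  10  23 147] depthpts [ 382.7 -193.    63.7]
  zmax [36.7 63.7 82.4] xy of top [ 384.9 -191.4   80. ]
 table z -1.0879231768426507
 z 10 24 2455 [ 496.8 -217.9   15.8] circ 562.6 -107.0 222.3
 z 30 42 2945 [ 557.9 -187.7   37.3] circ 581.8 -169.3 203.6
 z 56 70 681 [ 597.6 -174.9   63.4] circ 578.5 -194.6 199.3
tri red [ 506.4 -188.8   82.6] grip [ 389.8 -187.9   52.8]
```

View pics/c1.png

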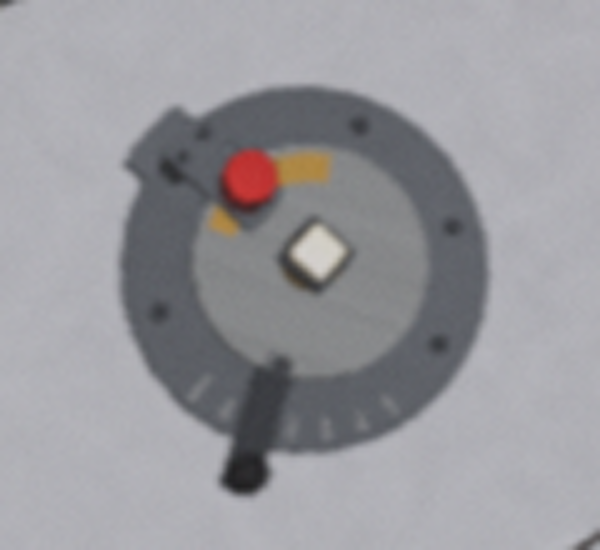

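The crop shows the base circle centre at about (361,248.6) in the full image, the wax block at (363.6,245), the knob at (350,230.6), the bracket end at (329,221) and the lever grip at (349,289).

```bash
python3 - <<'E'
from h import *
p,d,c=load("top0.npz")
# base outline: depth-based height mask 10..24 within 100 px region + everything higher near; fit ellipse to base-plane points
v,u=np.mgrid[0:480,0:640]; T=c["world_from_camera"]
W=np.stack([(u-c["cx"])/c["fx"],(v-c["cy"])/c["fy"],np.ones(u.shape)],-1)*d[...,None]@T[:3,:3].T+T[:3,3]
z=W[...,2]
def ring(lo,hi,r0,R,box=45):
    m=(z>lo)&(z<hi)&(d>0)&(np.hypot(u-361,v-248)<box)
    k=m.astype(np.uint8); cnt=max(cv2.findContours(k,cv2.RETR_EXTERNAL,cv2.CHAIN_APPROX_NONE)[0],key=len)[:,0]
    P=np.array([onplane(c,a,b,r0)[:2] for a,b in cnt])
    ctr=P.mean(0)
    for _ in range(30):
        e=P-ctr; n=np.linalg.norm(e,axis=1); ok=abs(n-R)<5
        A=np.c_[2*P[ok],np.ones(ok.sum())]; s=np.linalg.lstsq(A,(P[ok]**2).sum(1),rcond=None)[0]; ctr=s[:2] 
    print("ring",ctr.round(1),"R",np.sqrt(s[2]+ctr@ctr).round(1),ok.sum()); return ctr
a=ring(9,100,16,79); ring(27,100,36,50,38)
w=(p.min(2)>170).astype(np.uint8); ce,st,l=blob(w,(352,234,376,258)); zt=np.median(z[l]); print("wax",ce,st,zt,onplane(c,*ce,66).round(1), onplane(c,*ce,zt).round(1))
k=onplane(c,349.7,230.4,98)[:2]; print("knob",k, "grip",onplane(c,348.8,289.1,82))
be=onplane(c,300+152/5,195+137/5,60)[:2]; print("bracket end",be)
for q in (k,be): print(np.linalg.norm(q-a),np.degrees(np.arctan2(*(q-a)[::-1])))
g=np.array([389.5,-188]); print("grip",np.linalg.norm(g-a),np.degrees(np.arctan2(*(g-a)[::-1])))
for n,uv,zz in (("stain",(166,216),156),("pink",(222,178),112),("timer",(260,260),18),("box",(445,317),55),("orange",(171,186),62)): print(n,onplane(c,*uv,zz).round(0))
E
```

```text
ring [ 478.6 -218.6] R 78.7 196
ring [ 478.7 -218.6] R 49.4 125
wax [363.18867925 244.81132075] [359 241   9   9  53] 67.7985199100475 [ 478.9 -218.2   66. ] [ 478.7 -218.    67.8]
knob [ 503.95933522 -188.40937628] grip [ 388.67685596 -185.43286718   82.        ]
bracket end [ 527.15391172 -152.14693217]
39.43597230933369 49.95155652547781
82.30826577363456 53.836794971328985
grip 94.19302353160961 161.04413199178734
stain [525. 156. 156.]
pink [609.  63. 112.]
timer [455.  -3.  18.]
box [ 331. -382.   55.]
orange [606. 177.  62.]
```

```bash
cat >> h.py <<'E'
from scipy.spatial.transform import Rotation as Ro
def go(target,ydeg=None):
    s=ctrl.get_state(); w,x,y,z=s["eef_rot"]; R=Ro.from_quat([x,y,z,w]).as_matrix()
    print("t",round(s["time"],2),"tcp",np.round(s["ee_pos"],1),"F",np.round(s["wrist_force"],1),"tool delta",(R.T@(np.array(target)-s["ee_pos"])).round(1),"yaxis",np.degrees(np.arctan2(R[1,1],R[0,1])).round(1),"tilt",R[2,2].round(4))
    if ydeg is not None:
        a=np.degrees(np.arctan2(R[1,1],R[0,1])); t=(a-ydeg+90)%180-90; print("turn",np.radians(t).round(3))
E
python3 - <<'E'
from h import *
go([505.5,-188.8,140],-42)
p,d,c=load("top0.npz"); v,u=np.mgrid[0:480,0:640]; T=c["world_from_camera"]
W=(np.stack([(u-c["cx"])/c["fx"],(v-c["cy"])/c["fy"],np.ones(u.shape)],-1)*d[...,None]@T[:3,:3].T+T[:3,3])[d>0]
for lo in (50,100,130,200,250,300,400):
    s=W[(W[:,2]>lo)&(W[:,2]<lo+100)]; r=np.hypot(*(s[:,:2]-[505.5,-188.8]).T)
    s=s[r>60]; r=r[r>60]; i=r.argmin(); print(lo,s[i].round(0),r[i].round(0))
E
```

```text
t 0.1 tcp [ 277.  -587.3  230.4] F [-0.3  0.2  0.2] tool delta [ 376.7 -262.7   90.9] yaxis -64.7 tilt -1.0
turn -0.397
50 [ 587. -120.  119.] 107.0
100 [ 587. -120.  119.] 107.0
130 [ 589. -114.  130.] 112.0
200 [ 620. -160.  294.] 118.0
250 [ 620. -160.  294.] 118.0
300 [ 631. -154.  300.] 130.0
400 [ 665. -155.  424.] 163.0
```

Request:
{"fn": "step_arm", "kwargs": {
  "rows": [
    [1,40,-28,0,-0.05],
    [1,80,-56,0,-0.1],
    [1,120,-84,0,-0.15],
    [1,160,-112,0,-0.2],
    [1,200,-140,0,-0.25],
    [1,240,-168,0,-0.3],
    [1,280,-196,10,-0.35],
    [1,315,-220,20,-0.4]
  ]
}}

```text
time: 0.9
ee_pos: [469.4, -252.0, 211.3]
eef_rot: [0.0, 0.912, 0.41, 0.0]
wrist_force: [0.5, 0.2, -0.2]
finger_gap: 0.996
finger_force: 0.0
```

```bash
python3 - <<'E'
from h import *
go([505.5,-188.8,150],-42); print(ctrl.get_state()["q"])
p,d,c=grab("wrist"); cv2.imwrite("pics/w1.png",p); np.savez("w1.npz",p=p,d=d,**{k:np.array(v) for k,v in c.items()})
m=red(p); ce,st,l=blob(m,(0,0,640,480)); print(ce,st,onplane(c,*ce,98))
E
```

```text
t 0.9 tcp [ 469.4 -252.   211.3] F [ 0.5  0.2 -0.2] tool delta [ 71.2 -15.   61.4] yaxis -41.6 tilt -1.0
turn 0.006
[ 0.98611212  0.34979039 -0.6597753   1.8608862   0.25012316  1.01355927
 -0.50455378]
[603.43482759 316.24603448] [ 554  204   86  199 5800] [ 573.02924703 -422.02099079   98.        ]
```

Request:
{"fn": "step_arm", "kwargs": {
  "rows": [
    [1,36,-8,20,0],
    [1,71,-15,40,0],
    [1,71,-15,61,0],
    [1,71,-15,61,0],
    [1,71,-15,61,0]
  ]
}}

```text
time: 1.45
ee_pos: [503.9, -192.2, 150.1]
eef_rot: [-0.0, 0.913, 0.408, -0.001]
wrist_force: [-0.4, -0.2, 0.4]
finger_gap: 1.002
finger_force: 0.0
```

```bash
python3 - <<'E'
from h import *
go([505.5,-188.8,65],-42)
p,d,c=grab("wrist"); cv2.imwrite("pics/w2.png",p); np.savez("w2.npz",p=p,d=d,**{k:np.array(v) for k,v in c.items()})
T=np.array(c["world_from_camera"]); q=T[:3,:3].T@(np.array([505.5,-188.8,98])-T[:3,3]); print("expect",c["fx"]*q[0]/q[2]+c["cx"],c["fy"]*q[1]/q[2]+c["cy"])
E
```

```text
t 1.45 tcp [ 503.9 -192.2  150.1] F [-0.4 -0.2  0.4] tool delta [ 3.7 -0.9 85.1] yaxis -41.9 tilt -1.0
turn 0.002
expect 320.82095518540734 261.2059011420207
```

View pics/w2.png

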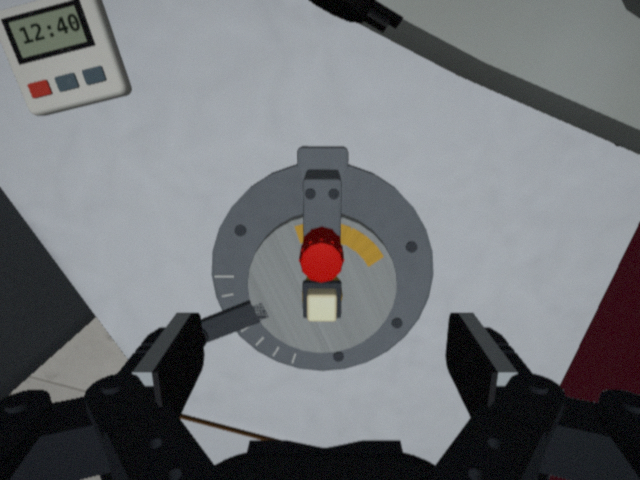

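The wrist view has the knob top at (321,262) where (320.8,261.2) was expected, and the bracket is upright in the picture, so position and yaw agree.

Request:
{"fn": "step_arm", "kwargs": {
  "rows": [
    [1,3,-1,25,0],
    [1,3,-1,50,0],
    [1,3,-1,75,0],
    [1,3,-1,85,0],
    [1,3,-1,85,0],
    [0.6,3,-1,85,0],
    [0.3,3,-1,85,0],
    [0.1,3,-1,85,0]
  ]
}}

```text
time: 2.3
ee_pos: [506.7, -189.1, 66.5]
eef_rot: [0.001, 0.913, 0.408, 0.001]
wrist_force: [0.6, -0.1, 0.9]
finger_gap: 0.519
finger_force: 0.0
```

Request:
{"fn": "step_arm", "kwargs": {
  "rows": [
    [0,0,0,0,0],
    [0,0,0,0,0],
    [0,0,0,0,0],
    [0,0,0,0,0]
  ]
}}

```text
time: 2.7
ee_pos: [505.4, -188.2, 66.1]
eef_rot: [-0.0, 0.913, 0.408, -0.0]
wrist_force: [-3.9, 1.9, 8.1]
finger_gap: 0.236
finger_force: 58.5
```

Request:
{"fn": "step_arm", "kwargs": {
  "rows": [
    [0,0,0,-3,0],
    [0,0,0,-6,0],
    [0,0,0,-9,0],
    [0,0,0,-11,0],
    [0,0,0,-11,0],
    [0,0,0,-11,0]
  ]
}}

```text
time: 3.3
ee_pos: [505.3, -188.2, 75.8]
eef_rot: [-0.001, 0.913, 0.408, -0.0]
wrist_force: [1.3, 2.9, -14.1]
finger_gap: 0.239
finger_force: 59.2
```

Request:
{"fn": "step_arm", "kwargs": {
  "rows": [
    [0,0,0,-1,0],
    [0,0,0,-2,0],
    [0,0,0,-2,0],
    [0,0,0,-2,0],
    [0,0,0,-2,0],
    [0,0,0,-2,0],
    [0,0,0,-2,0],
    [0,0,0,-2,0]
  ]
}}

```text
time: 4.1
ee_pos: [505.1, -188.1, 76.4]
eef_rot: [-0.001, 0.913, 0.408, -0.0]
wrist_force: [6.5, 1.6, -29.0]
finger_gap: 0.238
finger_force: 60.5
```

```bash
python3 - <<'E'
from h import *
go([505.5,-188.8,65],-42)
for i in range(3): print(ctrl.get_state()["wrist_force"].round(1) if hasattr(ctrl.get_state()["wrist_force"],"round") else ctrl.get_state()["wrist_force"])
p,d,c=grab("wrist"); q,_,_=grab("top"); s,_,_=grab("scene")
cv2.imwrite("pics/k1.png",np.hstack([cv2.resize(p[150:480,80:560],None,fx=.8,fy=.8)[:264,:384],cv2.resize(s[220:330,290:420],(384,264))]))
go([505.5,-188.8,65],-42)
E
```

```text
t 4.1 tcp [ 505.1 -188.1   76.4] F [  6.5   1.6 -29. ] tool delta [-0.3  0.8 11.4] yaxis -41.8 tilt -1.0
turn 0.003
[  6.5   1.6 -29. ]
[  6.5   1.6 -29. ]
[  6.5   1.6 -29. ]
t 4.25 tcp [ 505.2 -188.1   76.4] F [  5.9   1.5 -28.5] tool delta [-0.3  0.7 11.4] yaxis -41.8 tilt -1.0
turn 0.003
```

View pics/k1.png

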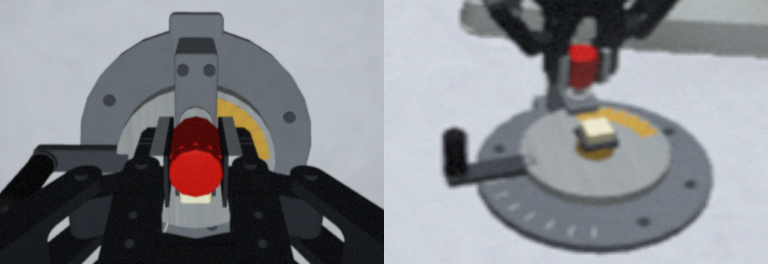

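The knob is at its stop: the pull has risen to 29 N, well over the spring's 13 N. The lever lies square to the bracket in the wrist view, so it is home. Next I let the knob down.

Request:
{"fn": "step_arm", "kwargs": {
  "rows": [
    [0,0,0,3,0],
    [0,0,0,6,0],
    [0,0,0,9,0],
    [0,0,0,12,0],
    [0,0,0,13,0],
    [0,0,0,13,0],
    [0,0,0,13,0],
    [0,0,0,13,0]
  ]
}}

```text
time: 5.05
ee_pos: [505.4, -188.2, 66.2]
eef_rot: [-0.0, 0.913, 0.408, -0.001]
wrist_force: [-4.8, 4.9, -0.5]
finger_gap: 0.24
finger_force: 64.2
```

Request:
{"fn": "step_arm", "kwargs": {
  "rows": [
    [0.3,0,0,0,0],
    [0.5,0,0,0,0],
    [0.8,0,0,0,0],
    [0.8,0,0,0,0],
    [0.8,0,0,-20,0],
    [0.8,0,0,-50,0],
    [0.8,0,0,-85,0],
    [0.8,0,0,-85,0]
  ]
}}

```text
time: 5.85
ee_pos: [509.7, -189.8, 155.2]
eef_rot: [0.003, 0.913, 0.408, 0.003]
wrist_force: [1.2, -0.5, 0.1]
finger_gap: 0.801
finger_force: 0.0
```

```bash
python3 - <<'E'
from h import *
a=np.array([478.7,-218.5])
p,d,c=grab("scene"); q,dt,ct=grab("top")
ce,st,_=blob(dark(p),(305,265,340,300)); ce2,st2,_=blob(dark(q),(325,255,348,290))
print(ce,st,ce2,st2, onplane(ct,*ce2,80).round(1), tri([ray(c,*ce),ray(ct,*ce2)]).round(1))
h=np.radians(138); g=a+95*np.array([np.cos(h),np.sin(h)]); print("pred grip",g)
go([*g,140],48)
cv2.imwrite("pics/k2.png",np.hstack([cv2.resize(p[220:330,290:420],(390,330)),cv2.resize(q[195:305,300:420],(390,358))[:330]]))
E
```

```text
[313.64705882 284.08403361] [311 274   7  20 119] [332.875 279.575] [330 276   7   8  40] [ 408.  -154.2   80. ] [ 409.  -155.1   54.8]
pred grip [ 408.10124158 -154.9325924 ]
t 5.95 tcp [ 506.7 -189.5  151.4] F [-0.5 -0.  -0.5] tool delta [-40.1 -96.5  11.1] yaxis -41.9 tilt -1.0
turn -1.568
```

View pics/k2.png

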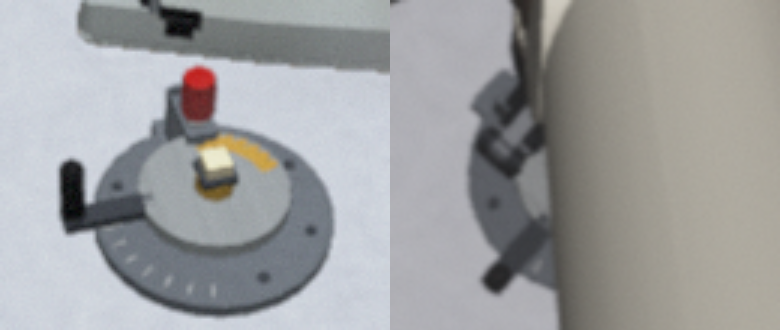

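The scene view shows the lever home at right angles to the bracket and the knob down. The measured grip (409,-155) agrees with the prediction (408,-155).

Request:
{"fn": "step_arm", "kwargs": {
  "rows": [
    [0.8,-10,-24,0,0.14],
    [0.8,-20,-48,0,0.28],
    [0.8,-30,-72,0,0.42],
    [0.8,-40,-97,0,0.56],
    [0.8,-40,-97,0,0.7],
    [0.8,-40,-97,0,0.84],
    [0.8,-40,-97,0,0.98],
    [0.8,-40,-97,0,1.12]
  ]
}}

```text
time: 6.75
ee_pos: [405.9, -153.7, 149.3]
eef_rot: [-0.0, 0.99, -0.142, -0.001]
wrist_force: [-0.3, -0.1, 0.1]
finger_gap: 0.801
finger_force: 0.0
```

Request:
{"fn": "step_arm", "kwargs": {
  "rows": [
    [0.8,0,0,0,0.14],
    [0.8,0,0,0,0.28],
    [0.8,0,0,0,0.42],
    [0.8,0,0,0,0.45],
    [0.8,0,0,0,0.45],
    [0.8,0,0,0,0.45]
  ]
}}

```text
time: 7.35
ee_pos: [406.5, -153.7, 149.9]
eef_rot: [-0.0, 0.935, -0.355, -0.0]
wrist_force: [-0.5, 0.5, 0.6]
finger_gap: 0.8
finger_force: 0.0
```

```bash
python3 - <<'E'
from h import *
go([408.2,-154.9,46],-132); print(np.round(ctrl.get_state()["q"],2))
p,d,c=grab("wrist"); cv2.imwrite("pics/w3.png",p)
T=np.array(c["world_from_camera"]); q=T[:3,:3].T@(np.array([408.2,-154.9,82])-T[:3,3]); print("expect",c["fx"]*q[0]/q[2]+c["cx"],c["fy"]*q[1]/q[2]+c["cy"])
E
```

```text
t 7.35 tcp [ 406.5 -153.7  149.9] F [-0.5  0.5  0.6] tool delta [  2.1  -0.2 103.9] yaxis -131.6 tilt -1.0
turn 0.007
[ 0.68  0.23 -0.42  2.14  0.13  0.8  -2.12]
expect 322.888911504669 256.35461387044717
```

View pics/w3.png

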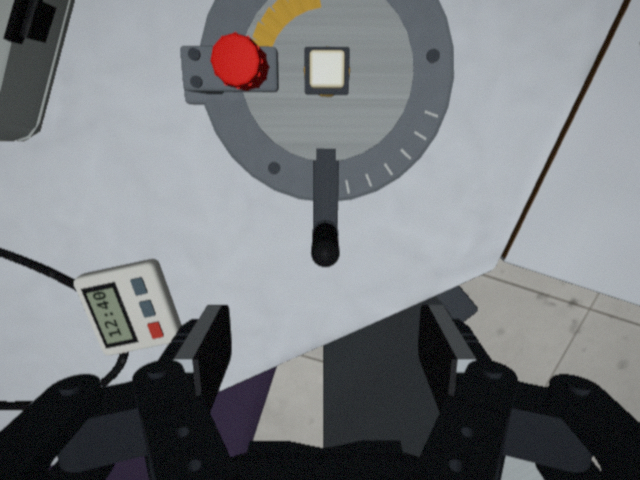

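The wrist view shows the post top at about (325,250), centred between the fingers, with the timer clear to the left. I descend and grip.

Request:
{"fn": "step_arm", "kwargs": {
  "rows": [
    [0.8,3,0,30,0],
    [0.8,3,0,60,0],
    [0.8,3,0,85,0],
    [0.8,3,0,104,0],
    [0.8,3,0,104,0],
    [0.5,3,0,104,0],
    [0.3,3,0,104,0],
    [0.1,3,0,104,0]
  ]
}}

```text
time: 8.2
ee_pos: [410.1, -156.2, 47.4]
eef_rot: [0.0, 0.934, -0.356, 0.001]
wrist_force: [-0.9, -0.1, -0.9]
finger_gap: 0.29
finger_force: 0.0
```

Request:
{"fn": "step_arm", "kwargs": {
  "rows": [
    [0,0,0,0,0],
    [0,0,0,0,0],
    [0,0,0,0,0],
    [0,0,0,0,0]
  ]
}}

```text
time: 8.6
ee_pos: [409.5, -156.5, 47.4]
eef_rot: [0.0, 0.934, -0.357, 0.001]
wrist_force: [-2.0, 0.2, 6.7]
finger_gap: 0.17
finger_force: 58.3
```

```bash
python3 - <<'E'
from h import *
go([408.2,-154.9,46],-132)
# arc in present tool axes: R=95, rotating about axis along tool +x
a=np.array([478.7,-218.5]); t=np.array(ctrl.get_state()["ee_pos"][:2]); r=t-a; R0=np.hypot(*r); th0=np.arctan2(r[1],r[0]); print("radius",R0,"ang",np.degrees(th0))
w,x,y,z=ctrl.get_state()["eef_rot"]; M=Ro.from_quat([x,y,z,w]).as_matrix()
for f in np.arange(.05,.96,.05):
    q=a+R0*np.array([np.cos(th0+f),np.sin(th0+f)]); print(f.round(3),(M.T@np.r_[q-t,0])[:2].round(1))
E
```

```text
t 8.6 tcp [ 409.5 -156.5   47.4] F [-2.   0.2  6.7] tool delta [-2.1 -0.3  1.4] yaxis -131.8 tilt -1.0
turn 0.004
radius 92.87825754797717 ang 138.1246986155493
0.05 [0.1 4.6]
0.1 [0.4 9.3]
0.15 [ 1.  13.9]
0.2 [ 1.8 18.5]
0.25 [ 2.9 23. ]
0.3 [ 4.1 27.5]
0.35 [ 5.6 31.9]
0.4 [ 7.3 36.2]
0.45 [ 9.2 40.4]
0.5 [11.3 44.5]
0.55 [13.6 48.6]
0.6 [16.1 52.5]
0.65 [18.9 56.2]
0.7 [21.7 59.9]
0.75 [24.8 63.3]
0.8 [28.1 66.7]
0.85 [31.5 69.8]
0.9 [35.  72.8]
0.95 [38.7 75.6]
```

Request:
{"fn": "step_arm", "kwargs": {
  "rows": [
    [0,0.1,4.6,0,-0.05],
    [0,0.4,9.3,0,-0.1],
    [0,1,13.9,0,-0.15],
    [0,1.8,18.5,0,-0.2],
    [0,2.9,23,0,-0.25],
    [0,4.1,27.5,0,-0.3],
    [0,5.6,31.9,0,-0.35],
    [0,7.3,36.2,0,-0.4]
  ]
}}

```text
time: 9.4
ee_pos: [391.5, -186.5, 47.4]
eef_rot: [-0.0, 0.987, -0.163, 0.001]
wrist_force: [-1.1, 5.8, 7.8]
finger_gap: 0.161
finger_force: 58.9
```

```bash
cat >> h.py <<'E'
def arc(fs):
    a=np.array([478.7,-218.5]); s=ctrl.get_state(); t=np.array(s["ee_pos"][:2]); r=t-a; R0=92.9; f0=np.arctan2(r[1],r[0])-np.radians(138.1); f0=f0%(2*np.pi)
    w,x,y,z=s["eef_rot"]; M=Ro.from_quat([x,y,z,w]).as_matrix(); yaw=np.arctan2(M[1,1],M[0,1])+np.radians(132)
    print("now f",f0.round(3),"yaw f",yaw.round(3),"R",np.hypot(*r).round(1),"F",np.round(s["wrist_force"],1),"tool F",(M.T@s["wrist_force"]).round(1),s["finger_gap"],s["finger_force"])
    for f in fs:
        q=a+R0*np.array([np.cos(np.radians(138.1)+f),np.sin(np.radians(138.1)+f)]); print(round(f,3),(M.T@np.r_[q-t,0])[:2].round(1),(-(f-yaw)).round(3))
E
python3 - <<'E'
from h import *
arc([.45,.5,.55,.6,.65,.7,.75,.8])
E
```

```text
now f 0.38 yaw f 0.406 R 92.9 F [-1.1  5.8  7.8] tool F [-2.9 -5.1 -7.8] 0.16126810850918044 58.932061940431595
0.45 [0.1 6.5] -0.044
0.5 [ 0.4 11.1] -0.094
0.55 [ 1.  15.7] -0.144
0.6 [ 1.7 20.3] -0.194
0.65 [ 2.8 24.8] -0.244
0.7 [ 4.  29.3] -0.294
0.75 [ 5.5 33.7] -0.344
0.8 [ 7.1 38.1] -0.394
```

Request:
{"fn": "step_arm", "kwargs": {
  "rows": [
    [0,0.1,4.6,0,-0.05],
    [0,0.4,9.3,0,-0.1],
    [0,1,13.9,0,-0.15],
    [0,1.8,18.5,0,-0.2],
    [0,2.9,23,0,-0.25],
    [0,4.1,27.5,0,-0.3],
    [0,5.6,31.9,0,-0.35],
    [0,7.3,36.2,0,-0.4]
  ]
}}

```text
time: 10.2
ee_pos: [385.8, -223.1, 47.4]
eef_rot: [-0.0, 0.999, 0.037, 0.0]
wrist_force: [-2.0, 6.8, 13.1]
finger_gap: 0.167
finger_force: 59.3
```

Request:
{"fn": "step_arm", "kwargs": {
  "rows": [
    [0,0.1,4.6,0,-0.05],
    [0,0.3,8.3,0,-0.09],
    [0,0.3,8.3,0,-0.09],
    [0,0.3,8.3,0,-0.09],
    [0,0.3,8.3,0,-0.09]
  ]
}}

```text
time: 10.7
ee_pos: [386.7, -232.2, 47.4]
eef_rot: [0.0, 0.997, 0.081, 0.0]
wrist_force: [-2.5, 3.4, 9.8]
finger_gap: 0.168
finger_force: 59.0
```

```bash
python3 - <<'E'
from h import *
arc([.9])
p,d,c=grab("wrist"); s,ds,cs=grab("scene")
cv2.imwrite("pics/f1.png",np.hstack([cv2.resize(p,(400,300)),cv2.resize(s[210:330,280:440],(400,300))]))
arc([.9])
E
```

```text
now f 0.879 yaw f 0.894 R 93.0 F [-2.5  3.4  9.8] tool F [-1.9 -3.8 -9.8] 0.16824752261262935 59.037563502788544
0.9 [0.1 1.9] -0.006
now f 0.879 yaw f 0.894 R 93.0 F [-3.5  2.2  7.9] tool F [-3.1 -2.7 -7.9] 0.16850464059056913 59.01927888393402
0.9 [0.1 1.9] -0.006
```

View pics/f1.png

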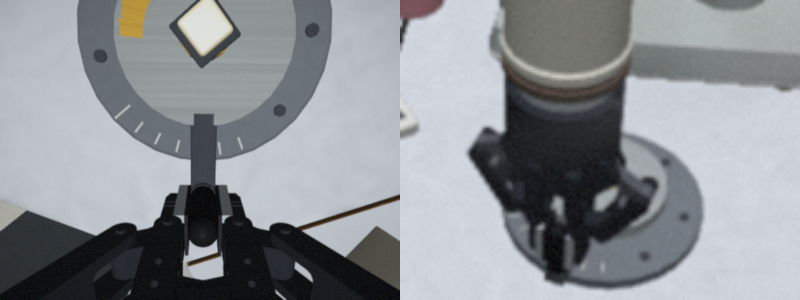

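The wrist view shows four scale ticks left of the lever (0 to 3), the fourth under it at x≈200 and two more to the right. With the measured angle of about 0.88 rad, the lever is just past the fourth click and held.

```bash
python3 -c "
from bench import ctrl
print(ctrl.close_job())"
```

```text
the job is handed in; nothing more can be done
None
```

I lifted the knob to its stop, the lever sprang home, and I let the knob down. The lever is now gripped and held at about 0.88 rad, four clicks from home. I handed the job in at about 10.8 s; no verdict came back.

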